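Clear the slide case and hold its lid open

ROBOT

A 6-joint arm with a two-finger parallel gripper is mounted at the origin on the work surface. World frame = base frame: x ahead of the robot, y to its left, z up, the work surface at z = 0. Lengths are in mm, angles in rad, forces in N, time in s.
With the tool pointing down it reaches from about 275 to 750 mm from the base axis. Payload 10.2 kg.
Tool frame: the origin (TCP) lies on the front face of the gripper's body, between the roots of the fingers; the fingertips stand 73 mm ahead of it and the grasp point (between the pads) lies 54 mm ahead of it; z points along the fingers, y is the direction in which the jaws open and shut (so a half turn about z gives the same grasp; the last joint's range is limited). The gripper opens to 85 mm and grips with 20 to 120 N. Pads are 22 mm wide; open, the fingers measure 114 mm over their backs; the gripper's body (76 mm by 85 mm) begins 54 mm behind the grasp point. The pads swing forward as they close: fully open they stand 13 mm farther back than shut.
Start: joints at [0.95, 0.313, 1.498, -0, 1.331, -0.223], TCP at [203.394, 484.007, 303.894] pointing down, gripper open.
Joint ranges: [-2.94, 2.94], [-0.97, 2.17], [0.19, 2.56], [-1.23, 4.37], [0.02, 3.11], [-2.88, 2.88]. Speed limits (rad/s): [2.39, 2.39, 3.01, 3.14, 3.14, 3.14].

INTERFACE

Orientations are given as a unit quaternion [w, x, y, z].
In Python, from rig import ctrl gives the robot as it stands.
- The arm moves only by the tool move_arm, never from a script. Its argument "series" is a list of rows, each a list of 3 entries, a list of its own where there are three numbers: the shift along the tool's x, y, z in mm, then the turn about the tool's z in degrees, then the opening, from 0 (shut) to 1 (fully open). In form: [[[tx, ty, tz], yaw, grip], ...]. A call has 1 to 10 rows; each row is the pose to reach, as a shift and turn from the pose commanded when the call began, along the tool's axes at that moment; what a row does not reach only later rows make up. A row lasts 1/8 s, in which the tool goes at most 62.5 mm and 10.7 degrees, less where a joint would pass 70% of its speed; a pose out of reach is approached as far as the arm can. A call with a gripper value outside its range is refused whole. The fingers move at their own pace and stop on an object; "force" is the grip in N (left out, the last holds). Time passes only in rows, so rows that repeat a pose let the fingers close. It gives the time, the measured TCP pose, the force and the opening at its end, in the units of the state.
- ctrl.sense(): the state, without advancing time (a new reading comes with each control period).
- ctrl.capture(name): name is "scene" or "top" or "wrist"; returns (picture, depth): 480x640x3 uint8, red, green, blue; 480x640 float32, mm along the optical axis (not along the pixel's ray), 0 where there is no reading.
- ctrl.camera_model(name): a dict with "fov_y" (degrees; the focal length in pixels is half the picture's height over the tangent of half this angle, whatever the lens; pixels are square), "cx", "cy" (the principal point, pixels), "rvec" (rotation vector, rad) and "tvec" (3), from world to camera coordinates, as OpenCV has them. Camera axes: x right, y down, z forward; pixel columns grow to the right and rows downward; lengths in mm; the calibration is good to about 2 mm. A picture is of the moment at which its call begins: read the wrist's pose just before it. camera_model takes no time and is no camera call; for the wrist camera it gives the pose at the moment of the call.
- ctrl.finish_job(): hands the job in, once; it reports no verdict.
The state is a dict: "time_s": time; "joints": joint angles; "dq": joint speeds; "tau": joint torques, N m; "eef_pos": TCP position; "ee_rot": TCP orientation; "force": force on the tool from outside, world axes, zero at the start; "wrist_torque": the same for the moment, N m; "grip_width": opening from 0.0 (shut) to 1.0 (fully open).
Only numpy, scipy, OpenCV 4.12 (cv2) and the standard library are available. Lean on these libraries where they do the work, as an engineer would, in place of code of your own. Each camera call takes 0.05 s, during which the arm holds its last target.

TASK

A closed specimen tube stands on the lid of the slide case. Lay the tube on its side in the V-shaped cradle, lengthwise along the V and about centred, and let go of it; then raise the case's lid with the gripper to 50 degrees from closed, within about 5 degrees, and finish while still holding it there, because it falls shut when released. Do not disturb the dropper bottle, the beaker or the jar.

Things in the scene. Friction and masses are not known exactly. Their poses are not given: they have to be found in the camera images.
- tube_center (a point): Centre of the specimen tube, half-way up: a plain closed white cylinder with a flush black cap, 30 mm in diameter, 150 mm long, about 90 g, standing upright on the lid at the start with its cap up. z runs along the tube towards the cap. Either end may point either way in the cradle.
- tube: The same specimen tube; the origin is the centre of its base, 75 mm from its centre; z runs along it towards the cap.
- cradle_rest (a point): Where the tube's centre comes to lie: the middle of the tube's axis when it rests in the cradle, 56 mm above the bench. x (level) runs along the V, z is up. The aluminium cradle is a 90-degree V trough, fixed to the bench, open at both ends, 46 mm long along x and 40 mm wide between its top edges along y (48 mm outside), the edges about 1 mm below this point; the tube overhangs both ends by 52 mm. Its foot is 70 by 80 mm and 12 mm high.
- cradle: The cradle; the origin is at bench height under cradle_rest, with the same axes.
- lid_handle (a point): Middle of the bar of the lid's steel bow handle: a round bar 12 mm thick along the lid's y, 80 mm free between its two posts, its axis 38 mm above the lid's top face. It is 172 mm from the hinge line towards the case's front and 46 mm above the hinge line when shut. The axes turn with the lid: x from the handle towards the hinge side, y along the bar, z square to the lid's top face.
- lid_hinge (a point): Middle of the hinge line, which runs along y on the case's far rim, 75 mm above the bench. Its axes turn with the lid, like those of lid_handle: with the lid shut, x points level from the front (handle side, facing the robot) to the hinge side and z is up.
- lid (a joint): Lid angle in rad: 0 shut, grows as the front edge with the handle is raised; 0.873 is 50 degrees; stop at 1.3. The lid (grey, 200 mm from front to hinge, 260 mm wide, 8 mm thick, about 350 g) has no friction or spring to speak of and falls shut from any angle.
- case: The slide case, a grey open box fixed to the bench, 200 mm in x, 260 mm in y, 75 mm high, with the lid on top (83 mm to the lid's top face); the origin is at bench height under its centre, x from its front to the hinge side.
- dropper: Bystander: small amber dropper bottle, 34 mm in diameter, 75 mm high; origin at the centre of its base.
- beaker: Bystander: glass beaker, 68 mm in diameter, 85 mm high; origin at the centre of its base.
- jar: Bystander: glass jar with white cap, 60 mm in diameter, 80 mm high; origin at the centre of its base.
Things that resemble listed ones, but are neither listed nor needed, are in the scene too. There is more than one size of the tube; the job needs the larger.

How it is judged (in metres and radians):
On the way, in this order (a step that is already met when the one before it is completed fails the run):
1. the tube lies on its side in the cradle, let go and at rest (horizontal distance between tube_center and cradle_rest below 0.025 m and z of tube_center in the frame of cradle_rest between -0.006 and 0.006 m and angle between the z axis of tube_center and the x axis of cradle_rest, either way round below 0.12 rad and contact force between tube and cradle above 0.2 N and contact force between tube and the arm below 0.05 N and contact force between tube and the fingers below 0.05 N and linear speed of tube below 0.03 m/s), for 0.3 s.
2. the gripper holds the lid at 50 degrees (value of joint lid between 0.768 and 0.978 rad and contact force between the fingers and lid above 0.5 N), for 0.2 s.
At the end, for the whole second after the job is handed in: The tube lies in the cradle, its axis along the V within 7 degrees, its centre within 25 mm of the cradle's middle and 6 mm in height, at rest and untouched; the lid stands still between 44 and 56 degrees, carried by the gripper's fingers (over 0.5 N) and by nothing else (all of step 1 and all of step 2 and velocity of joint lid between -0.05 and 0.05 rad/s and contact force between each of tube, dropper, beaker, jar and lid below 0.05 N); the arm keeps its last pose, push and grip.
It fails at once if the dropper is moved by more than 30 mm or tipped (distance of dropper from where it was at the start of the episode above 0.03 m or angle between dropper's own z axis and vertical above 0.4 rad).
It fails at once if the beaker is moved by more than 30 mm or tipped (distance of beaker from where it was at the start of the episode above 0.03 m or angle between beaker's own z axis and vertical above 0.4 rad).
It fails at once if the jar is moved by more than 30 mm or tipped (distance of jar from where it was at the start of the episode above 0.03 m or angle between jar's own z axis and vertical above 0.4 rad).
It also fails if it takes over 54 s, if anything falls off the work surface, if the arm or the gripper's body presses on something with over 40 N, if the wrist force passes 120 N, or if a joint passes its speed limit or range.

## Working session

There is one attempt and no reset: what is moved stays moved. The work goes in short steps, Python scripts to look and compute and a tool call to move; the robot and the scene stay as the last step left them, time stands still between calls to the robot, and variables do not carry over. Pictures are saved under pics/ and viewed, and the job is handed in when it is done.

Besides the shell and the picture viewer there is one more tool, called as name(argument=value, ...), one argument or row to a line, values as JSON. move_arm: Moves the arm, as the interface text tells. Its arguments: {"type":"object","properties":{"series":{"type":"array","items":{"type":"array"}},"force":{"type":"number"}},"required":["series"]}

```bash
mkdir -p pics; ls
cat > h.py <<'E'
import numpy as np, cv2, pickle
from rig import ctrl
def snap(name,fn):
    m=ctrl.camera_model(name); im,d=ctrl.capture(name)
    cv2.imwrite(f'pics/{fn}.png',im[:,:,::-1]); pickle.dump((m,im,d),open(f'pics/{fn}.pkl','wb'))
    return m,im,d
def load(fn): return pickle.load(open(f'pics/{fn}.pkl','rb'))
def w(m,d,u,v,z=None):
    f=240/np.tan(np.radians(m['fov_y'])/2)
    R=cv2.Rodrigues(np.array(m['rvec'],float))[0]; t=np.array(m['tvec'],float).ravel()
    r=np.array([(u-m['cx'])/f,(v-m['cy'])/f,1.])
    if z is None:
        return R.T@(r*d[int(v),int(u)]-t)
    c=-R.T@t; q=R.T@r
    return c+q*(z-c[2])/q[2]
E
python3 - <<'E'
from h import *
print(ctrl.sense())
for n in('scene','top'):
    m,i,d=snap(n,n+'0'); print(m)
E
```

```text
pics
{'time_s': 0.0, 'joints': array([ 9.49611546e-01,  3.13476119e-01,  1.49844931e+00, -2.10483574e-05,
        1.33100007e+00, -2.23421703e-01]), 'dq': array([-0.00042012,  0.00023493, -0.00043842, -0.00078887, -0.0028212 ,
        0.00120217]), 'tau': array([-1.94520573e-03, -4.12274587e+01, -2.59732264e+01, -3.21314556e-04,
        4.24287660e-03, -1.66056225e-05]), 'eef_pos': array([203.28782011, 483.86298422, 303.31704742]), 'ee_rot': array([-2.63817661e-04,  1.97570539e-01,  9.80288446e-01, -6.12063792e-04]), 'force': array([0.09098114, 0.50652584, 0.11521028]), 'wrist_torque': array([-0.01086822, -0.04457101, -0.00775908]), 'grip_width': 0.9978080451422953}
{'fov_y': 44.97522230594809, 'cx': 323.99609739954093, 'cy': 238.85512732714977, 'rvec': array([ 2.4534927 ,  0.59799785, -0.21475439]), 'tvec': array([-478.31328227, -126.24848464, 1540.23434321])}
{'fov_y': 45.121554754280766, 'cx': 309.82089763722445, 'cy': 238.8762046653291, 'rvec': array([ 2.12771776, -2.10516929,  0.20461614]), 'tvec': array([  -1.94823288,  565.96097263, 1536.0476111 ])}
```

View pics/scene0.png

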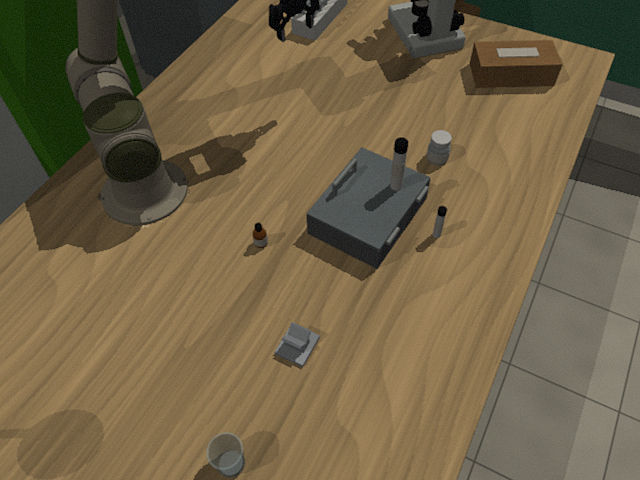

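View pics/top0.png

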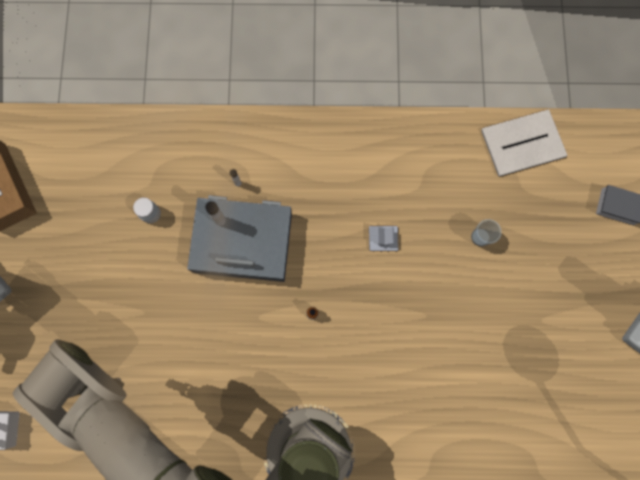

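The scene picture has two candidate tubes: a large one on the lid (scene 398,165; top 213,210) and a small one on the bench behind the case (scene 440,222; top 234,175). The large one on the lid fits the description. The cradle is at scene (297,343) / top (384,238), the dropper at scene (260,236), the jar at (440,147) and the beaker at (227,455). I'll confirm in enlarged crops.

Run:
```python
from h import *
m,i,d=load('scene0'); mt,it,dt=load('top0')
def crop(i,x0,y0,wd,hh,k,fn): cv2.imwrite(f'pics/{fn}.png',cv2.resize(i[y0:y0+hh,x0:x0+wd,::-1],None,fx=k,fy=k,interpolation=cv2.INTER_CUBIC))
crop(i,290,120,180,150,4.4,'c1')
crop(it,120,160,200,150,4,'c2')
crop(it,355,215,60,45,12,'c3')
```

```text
(no output)
```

View pics/c1.png

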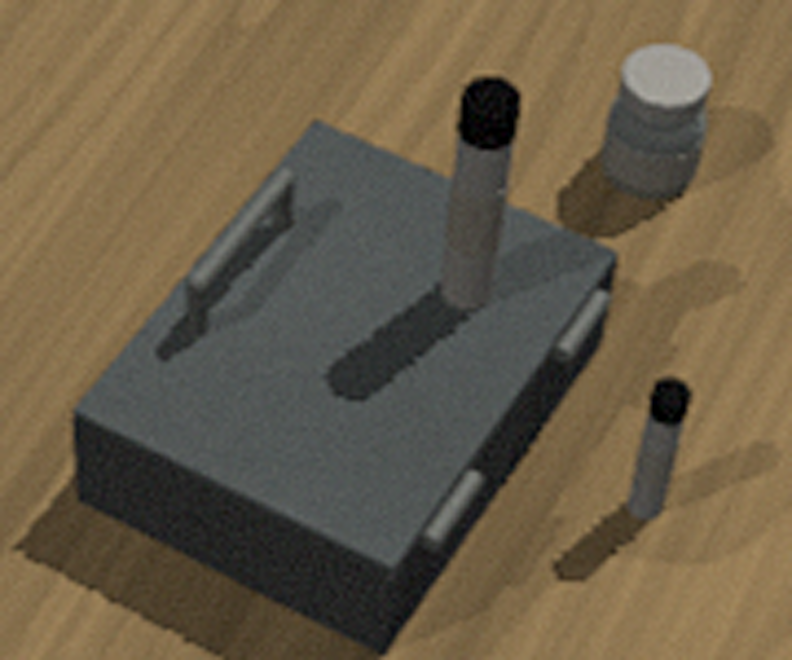

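View pics/c2.png

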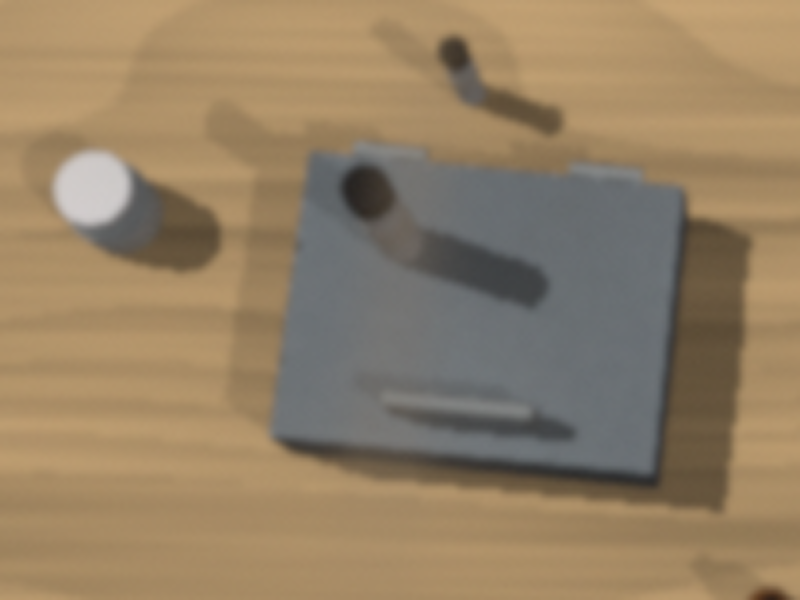

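View pics/c3.png

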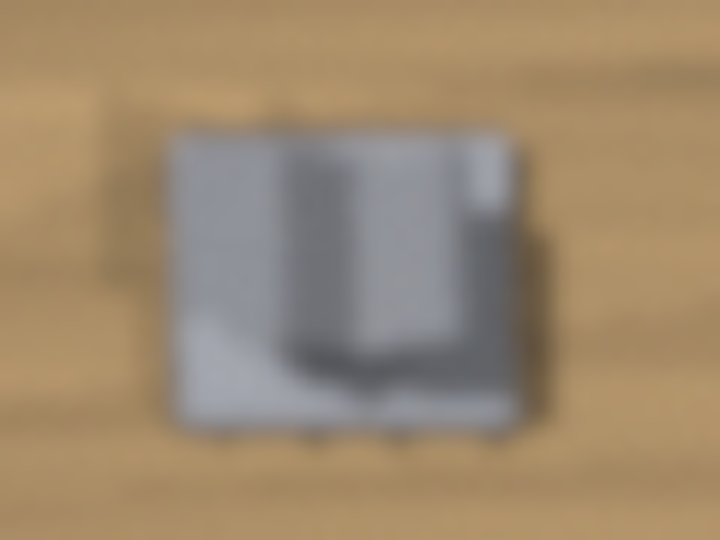

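```bash
cat > mm.py <<'E'
from h import *
np.set_printoptions(precision=1,suppress=True)
m,i,d=load('scene0'); mt,it,dt=load('top0')
C2=lambda a,b,z:w(mt,dt,120+a/4-.37,160+b/4-.37,z)
C1=lambda a,b,z:w(m,d,290+a/4.4-.4,120+b/4.4-.4,z)
C3=lambda a,b,z:w(mt,dt,355+a/12-.46,215+b/12-.46,z)
print('tube top',C2(368,192,233),C1(491,95,233)); print('base',C2(407,250,83),C1(465,300,83))
print('lid top',[C2(*p,83) for p in((310,152),(685,185),(658,478),(275,437))])
print('lid scene',[C1(*p,83) for p in((315,122),(615,255),(390,568),(78,412))])
print('bar top',[C2(*p,121) for p in((380,397),(533,413))])
print('bar scene',[C1(*p,121) for p in((290,175),(195,283))])
c=[C3(*p,12) for p in((170,132),(518,132),(522,425),(175,425))];print('cradle',c,np.mean(c,0))
print('cradle edges',[C3(*p,55) for p in((283,150),(460,150),(460,345),(283,345))])
print('drop',w(mt,dt,312,313,75),w(m,d,260,243,0)); print('jar',w(mt,dt,144,209,80)); print('beaker',w(mt,dt,487,232,85)); print('small',w(mt,dt,237.5,184,0),C2(454,52,100))
print(dt[208,212],dt[240,250],dt[262,234])
E
python3 mm.py
python3 - <<'E'
import sys; sys.path.insert(0,'.')
from h import *
m,i,d=load('/../scene0') if 0 else load('scene0')
E
python3 - <<'E'
from h import *
m,i,d=load('scene0'); mt,it,dt=load('top0')
cv2.imwrite('pics/c4.png',cv2.resize(i[310:380,260:340,::-1],None,fx=8,fy=8,interpolation=cv2.INTER_CUBIC))
E
```

```text
tube top [606.9 246.7 233. ] [609.  251.3 233. ]
base [604.5 245.4  83. ] [611.7 243.5  83. ]
lid top [array([672.9, 314.9,  83. ]), array([652.1,  56.8,  83. ]), array([450.2,  71.4,  83. ]), array([475.1, 328.7,  83. ])]
lid scene [array([477.1, 331.2,  83. ]), array([673.7, 312.8,  83. ]), array([650.5,  57.9,  83. ]), array([457.3,  75.1,  83. ])]
bar top [array([496.9, 252.9, 121. ]), array([487.3, 152.2, 121. ])]
bar scene [array([497.7, 252.4, 121. ]), array([486.8, 156.6, 121. ])]
cradle [array([ 615.1, -162.8,   12. ]), array([ 615.9, -245.3,   12. ]), array([ 545.4, -244.9,   12. ]), array([ 544.5, -163.4,   12. ])] [ 580.2 -204.1   12. ]
cradle edges [array([ 601.5, -184.6,   55. ]), array([ 601.9, -225.4,   55. ]), array([ 556.1, -224.6,   55. ]), array([ 555.7, -184. ,   55. ])]
drop [361.6  -4.   75. ] [363.4  -4.    0. ]
jar [640.  459.7  80. ]
beaker [ 584.1 -475.7   85. ]
small [737.7 216.6   0. ] [740.1 216.1 100. ]
1425.6565 1562.7472 1515.0586
```

View pics/c4.png

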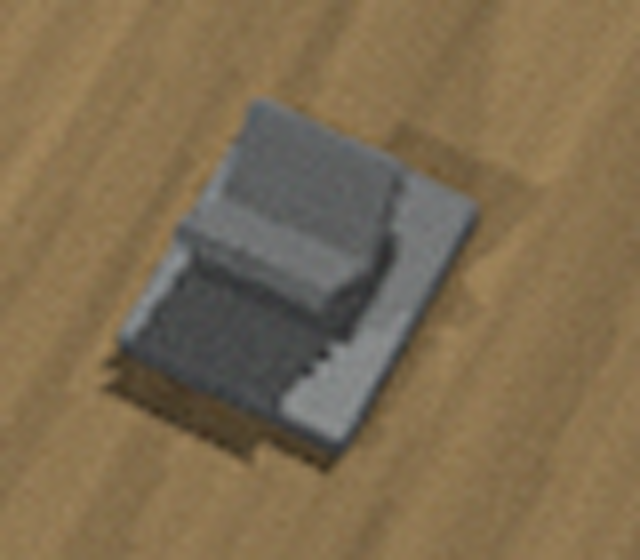

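The crop confirms it: the large tube stands on the lid, and the small one is on the bench at world (738,216). The tool can only point down. So I'll grip the tube 26 mm below its cap and lever it over against the cradle's end face, so that it pivots in the pads.

move_arm(
  series=[
    [[0,0,-31],-5,1],
    [[-40,-5,-31],-10,1],
    [[-90,-12,-31],-15,1],
    [[-145,-19,-31],-20,1],
    [[-200,-27,-31],-22.8,1],
    [[-255,-34,-31],-22.8,1],
    [[-310,-41,-31],-22.8,1],
    [[-365,-49,-31],-22.8,1],
    [[-420,-56,-31],-22.8,1],
    [[-465,-62,-31],-22.8,1],
  ],
  force=25,
)

```text
time_s: 1.35
eef_pos: [609.6, 245.3, 334.2]
ee_rot: [-0.0, 0.0, 1.0, -0.0]
force: [-0.2, 0.6, 0.6]
grip_width: 0.999
```

Run:
```python
from h import *
s=ctrl.sense();print(s['eef_pos'],s['ee_rot'],s['joints'])
m,i,d=snap('wrist','w1');print(m)
```

```text
[609.62529391 245.26814196 334.22478354] [-4.68448151e-04  3.38758813e-04  9.99999827e-01 -1.12666886e-04] [ 2.04595297e-01  6.06194202e-01  9.79892444e-01 -2.99607714e-05
  1.55646915e+00 -1.36552307e+00]
{'fov_y': 60.54636808345575, 'cx': 318.6478100345378, 'cy': 245.67447328773528, 'rvec': array([-2.06394682, -2.06101566, -0.30749371]), 'tvec': array([-246.94723231, -628.27539031,  230.87206052])}
```

View pics/w1.png

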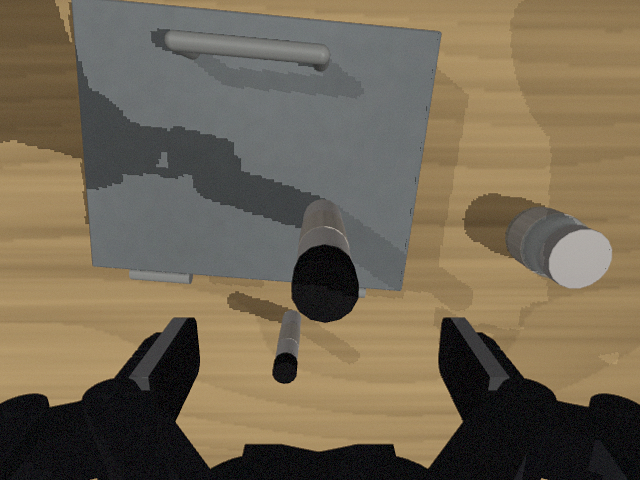

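Wrist view: tube cap top at (325,283), handle bar from (168,42) to (325,56), open fingers at either side.

Run:
```python
from h import *
m,i,d=load('w1')
print(w(m,d,325,283,233),w(m,d,168,42,121),w(m,d,325,56,121))
print([w(m,d,*p,83) for p in((440,32),(401,290),(93,265))])
```

```text
[603.62380095 248.87385683 233.        ] [487.01346027 152.03570608 121.        ] [495.16533621 250.23342544 121.        ]
[array([474.54998929, 331.80537093,  83.        ]), array([671.09588664, 315.52391181,  83.        ]), array([648.32569071,  59.176657  ,  83.        ])]
```

move_arm(
  series=[
    [[3.5,2.5,10],0,1],
    [[3.5,2.5,25],0,1],
    [[3.5,2.5,40],0,1],
    [[3.5,2.5,55],0,1],
    [[3.5,2.5,73],0,1],
    [[3.5,2.5,73],0,0.5],
    [[3.5,2.5,73],0,0.3],
    [[3.5,2.5,73],0,0.2],
    [[3.5,2.5,73],0,0],
    [[3.5,2.5,73],0,0],
  ],
  force=25,
)

```text
time_s: 2.65
eef_pos: [604.8, 249.1, 262.7]
ee_rot: [0.001, -0.0, 1.0, -0.0]
force: [-0.4, -1.5, 4.9]
grip_width: 0.345
```

move_arm(
  series=[
    [[0,0,0],0,0],
    [[0,0,0],0,0],
  ],
)

```text
time_s: 2.9
eef_pos: [604.8, 249.1, 262.7]
ee_rot: [0.001, -0.0, 1.0, -0.0]
force: [-0.2, -1.3, 5.6]
grip_width: 0.345
```

Run:
```python
from h import *
s=ctrl.sense();print(s['eef_pos'],s['force'],s['grip_width'])
m,i,d=snap('wrist','w2');snap('scene','s2')
```

```text
[604.7812541  249.11492213 262.71131389] [-0.15608777 -1.34859514  5.56063967] 0.3446628548224127
```

View pics/w2.png

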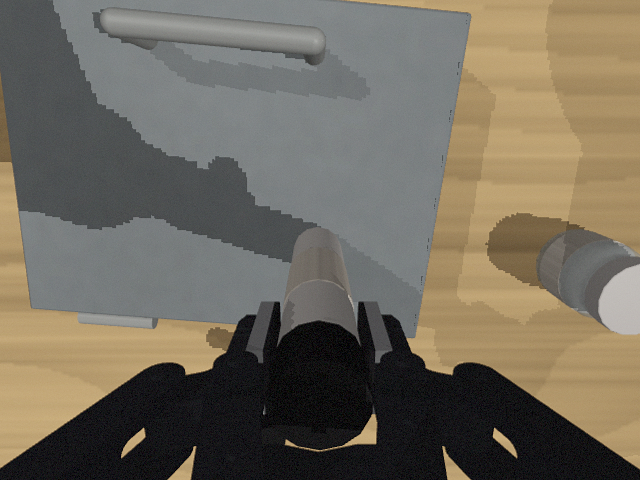

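View pics/s2.png

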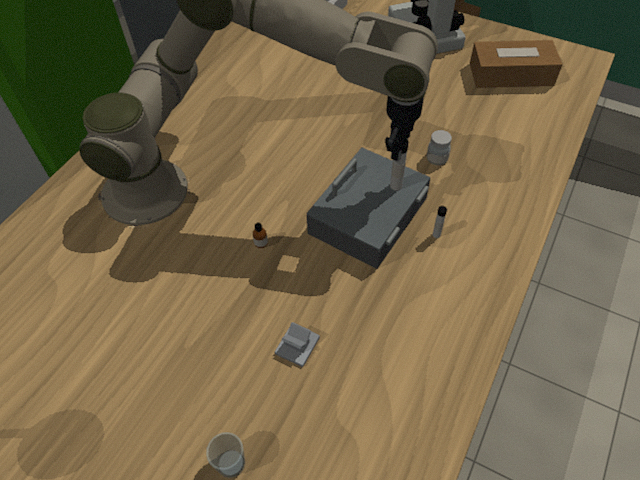

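The tube is gripped (opening 0.345, about 29 mm). Now I'll lift it and carry it over the cradle's far end.

move_arm(
  series=[
    [[0,0,-20],0,0],
    [[0,0,-40],0,0],
    [[0,-20,-55],0,0],
    [[-5,-70,-60],0,0],
    [[-10,-125,-60],0,0],
    [[-15,-180,-60],0,0],
    [[-20,-235,-60],0,0],
    [[-25,-290,-60],0,0],
    [[-30,-345,-60],0,0],
    [[-30,-400,-60],0,0],
  ],
)

```text
time_s: 4.25
eef_pos: [633.9, -153.7, 321.5]
ee_rot: [-0.0, 0.0, 1.0, 0.0]
force: [1.6, 0.6, -0.8]
grip_width: 0.344
```

move_arm(
  series=[
    [[0,-30,0],0,0],
    [[0,-53,0],0,0],
    [[0,-53,0],0,0],
    [[0,-53,0],0,0],
  ],
)

```text
time_s: 4.75
eef_pos: [634.7, -202.8, 321.9]
ee_rot: [-0.0, -0.001, 1.0, 0.0]
force: [-0.3, -0.2, -1.2]
grip_width: 0.347
```

Run:
```python
from h import *
s=ctrl.sense();print(s['eef_pos'],s['force'],s['grip_width'],s['joints'])
m,i,d=snap('wrist','w3');m,i,d=snap('scene','s3')
cv2.imwrite('pics/s3c.png',cv2.resize(i[180:400,200:460,::-1],None,fx=2.5,fy=2.5,interpolation=cv2.INTER_CUBIC))
```

```text
[ 634.6700339  -202.82684687  321.94248529] [-0.28161299 -0.24452986 -1.15561595] 0.3468693428676053 [-4.84859324e-01  6.33672339e-01  9.65718526e-01  3.30485003e-04
  1.54245411e+00 -2.05677876e+00]
```

View pics/w3.png

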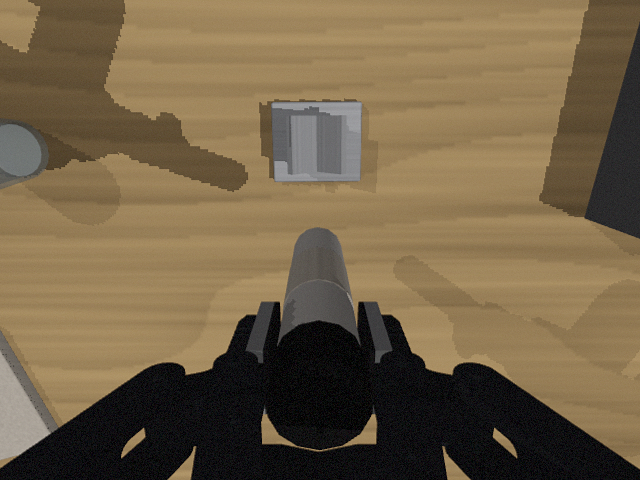

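View pics/s3c.png

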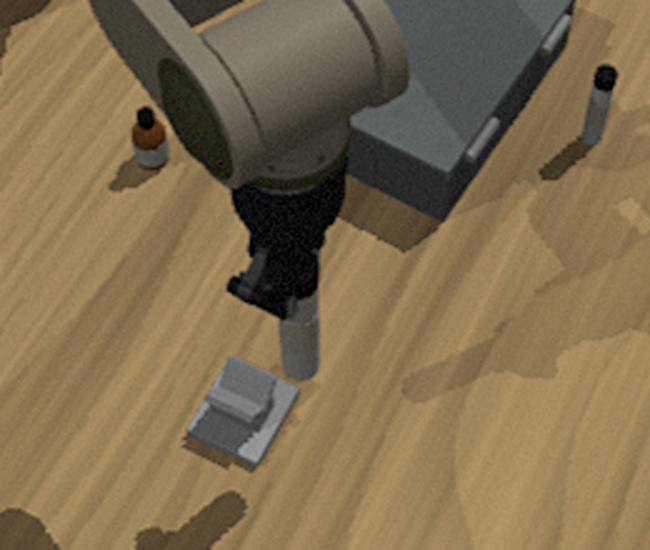

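The tube hangs vertical. In the wrist view the cradle foot spans (272,102) to (360,181), with the V's dark valley at about x=318.

Run:
```python
from h import *
m,i,d=load('w3')
c=[w(m,d,*p,12) for p in((272,102),(360,102),(361,181),(274,181))];print(c,np.mean(c,0))
cv2.imwrite('pics/w3c.png',cv2.resize(i[90:195,255:375,::-1],None,fx=6,fy=5.5,interpolation=cv2.INTER_CUBIC))
```

```text
[array([ 544.02905387, -242.56085909,   12.        ]), array([ 543.99235686, -165.77398447,   12.        ]), array([ 612.77472062, -162.7994906 ,   12.        ]), array([ 612.79812182, -242.9690017 ,   12.        ])] [ 578.39856329 -203.52583397   12.        ]
```

View pics/w3c.png

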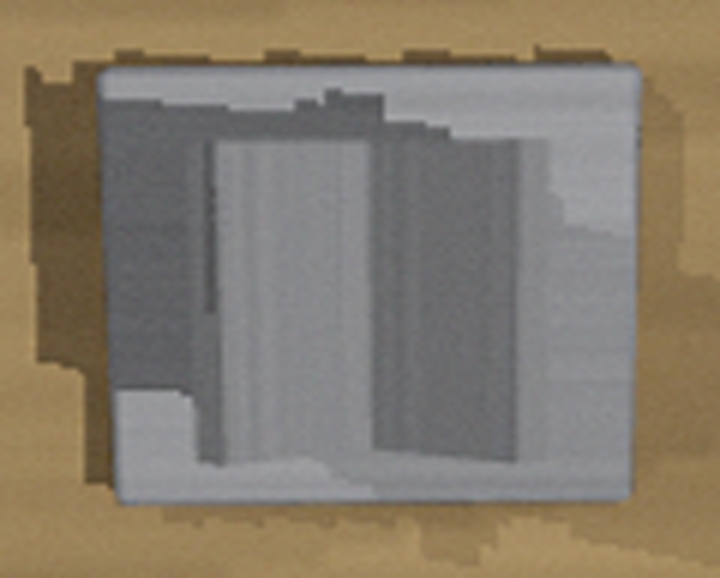

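move_arm(
  series=[
    [[0,-1,40],0,0],
    [[0,-1,80],0,0],
    [[0,-1,110],0,0],
    [[0,-1,122],0,0],
    [[8,-1,122],0,0],
    [[16,-1,122],0,0],
    [[24,-1,122],0,0],
    [[34,-1,123],0,0],
    [[44,-1,126],0,0],
    [[44,-1,126],0,0],
  ],
)

```text
time_s: 6.1
eef_pos: [590.2, -204.9, 196.3]
ee_rot: [0.0, 0.0, 1.0, -0.0]
force: [1.2, -0.0, 0.3]
grip_width: 0.34
```

Run:
```python
from h import *
s=ctrl.sense();print(s['eef_pos'],s['force'],s['grip_width'])
m,i,d=snap('wrist','w4');m,i,d=snap('scene','s4')
cv2.imwrite('pics/s4c.png',cv2.resize(i[250:400,220:380,::-1],None,fx=4,fy=4,interpolation=cv2.INTER_CUBIC))
```

```text
[ 590.16197761 -204.8592737   196.3233894 ] [ 1.19977785 -0.01854168  0.25525335] 0.3400184497967744
```

View pics/w4.png

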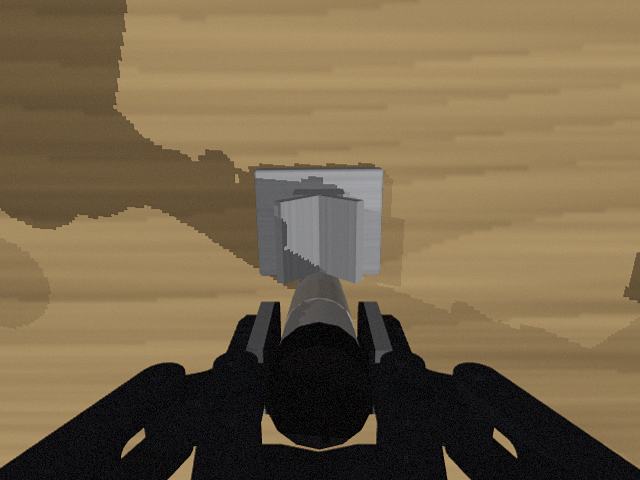

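View pics/s4c.png

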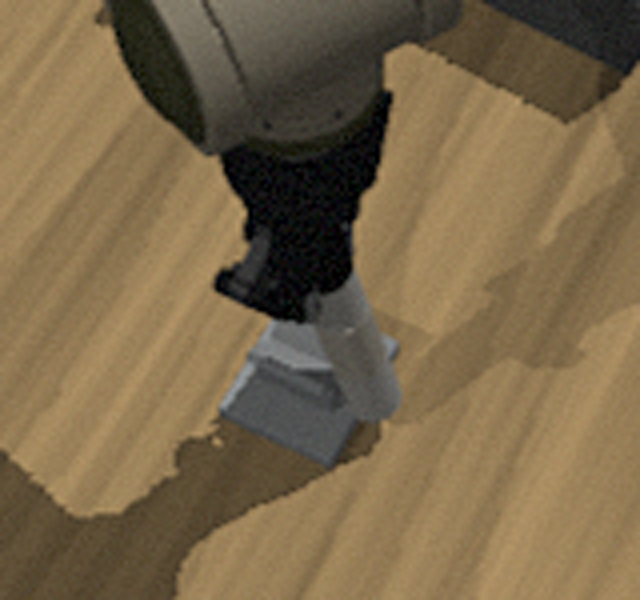

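The tube pivots smoothly about the cradle end with only 1.2 N. Continuing the arc.

move_arm(
  series=[
    [[12,0,2],0,0],
    [[26,0,7],0,0],
    [[36,0,16],0,0],
    [[45,0,26],0,0],
    [[51,0,36],0,0],
    [[57,0,47],0,0],
    [[60,0,57],0,0],
    [[62,0,67],0,0],
    [[62,0,67],0,0],
    [[62,0,67],0,0],
  ],
)

```text
time_s: 7.45
eef_pos: [528.7, -204.8, 128.8]
ee_rot: [-0.0, -0.0, 1.0, 0.0]
force: [1.3, 0.0, -0.3]
grip_width: 0.345
```

Run:
```python
from h import *
s=ctrl.sense();print(s['eef_pos'],s['force'],s['grip_width'])
m,i,d=snap('wrist','w5');m,i,d=snap('scene','s5')
cv2.imwrite('pics/s5c.png',cv2.resize(i[250:400,220:380,::-1],None,fx=4,fy=4,interpolation=cv2.INTER_CUBIC))
```

```text
[ 528.67012748 -204.75737035  128.79519893] [ 1.33218826  0.04163342 -0.32640627] 0.34542510281610184
```

View pics/w5.png

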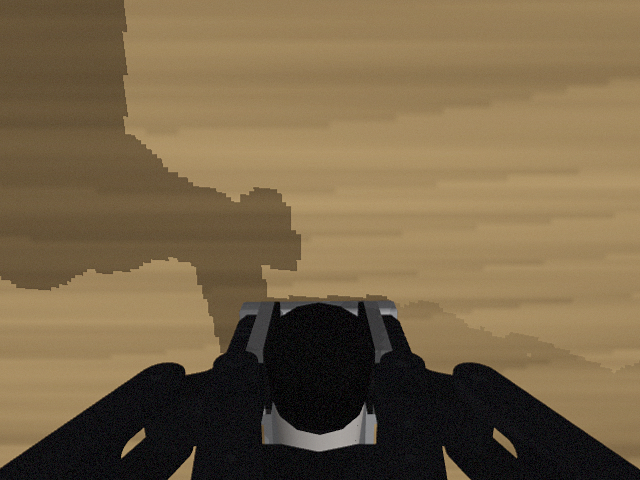

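View pics/s5c.png

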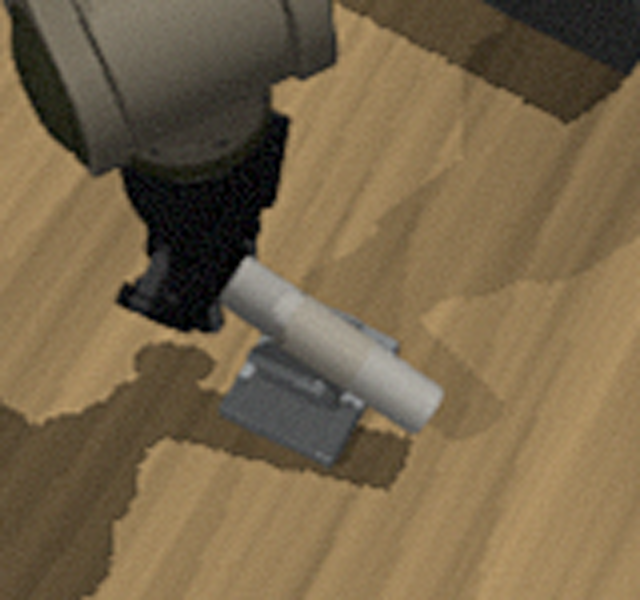

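The tube is nearly flat. Next I'll lower it into the V, stopping on any sign of rising force.

move_arm(
  series=[
    [[1,0,6],0,0],
    [[1,0,12],0,0],
    [[1,0,16],0,0],
    [[1,0,19],0,0],
    [[1,0,19],0,0],
    [[1,0,19],0,0],
  ],
)

```text
time_s: 8.3
eef_pos: [527.7, -204.8, 109.9]
ee_rot: [0.0, -0.0, 1.0, 0.0]
force: [-0.5, 0.7, 1.4]
grip_width: 0.342
```

Run:
```python
from h import *
s=ctrl.sense();print(s['eef_pos'],s['force'],s['wrist_torque'],s['grip_width'])
m,i,d=snap('scene','s6')
cv2.imwrite('pics/s6c.png',cv2.resize(i[270:390,230:360,::-1],None,fx=5,fy=5,interpolation=cv2.INTER_CUBIC))
```

```text
[ 527.68608693 -204.75907094  109.88737735] [-0.48169135  0.67319103  1.39696806] [ 0.14988639 -0.11936323  0.0841823 ] 0.3416300609812784
```

View pics/s6c.png

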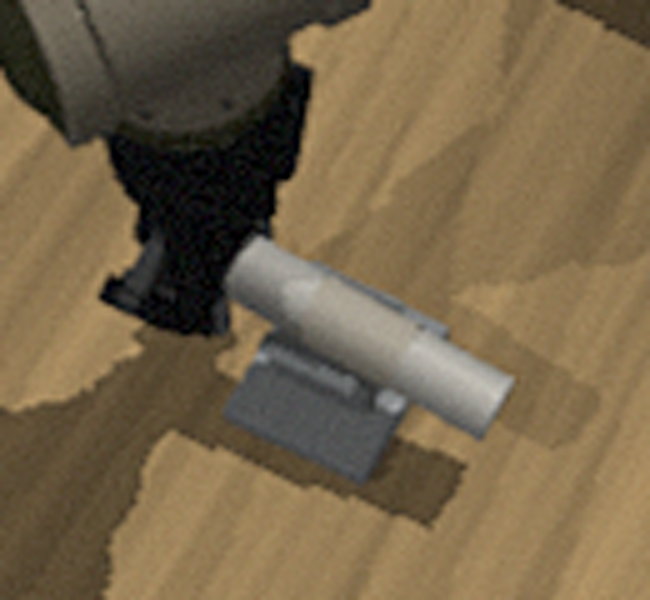

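It looks seated and carries contact load (force up about 1.7 N). Now I'll open gently, then lift clear.

move_arm(
  series=[
    [[0,0,0],0,0.4],
    [[0,0,0],0,0.45],
    [[0,0,0],0,0.55],
    [[0,0,0],0,0.7],
    [[0,0,0],0,0.8],
    [[0,0,0],0,0.8],
    [[0,0,-15],0,0.8],
    [[0,0,-40],0,0.8],
    [[0,0,-80],0,0.8],
    [[0,0,-130],0,0.8],
  ],
)

```text
time_s: 9.6
eef_pos: [527.3, -204.6, 241.8]
ee_rot: [-0.0, -0.0, 1.0, 0.0]
force: [0.4, -0.1, -0.5]
grip_width: 0.8
```

Run:
```python
from h import *
s=ctrl.sense();print(s['eef_pos'],s['force'],s['grip_width'],s['time_s'])
m,i,d=snap('top','t7');m,i,d=snap('wrist','w7')
m,i,d=snap('scene','s7')
cv2.imwrite('pics/s7c.png',cv2.resize(i[270:390,230:360,::-1],None,fx=5,fy=5,interpolation=cv2.INTER_CUBIC))
```

```text
[ 527.318056   -204.60173378  241.77664413] [ 0.41061542 -0.10256921 -0.5398427 ] 0.8001907362747274 9.6
```

View pics/s7c.png

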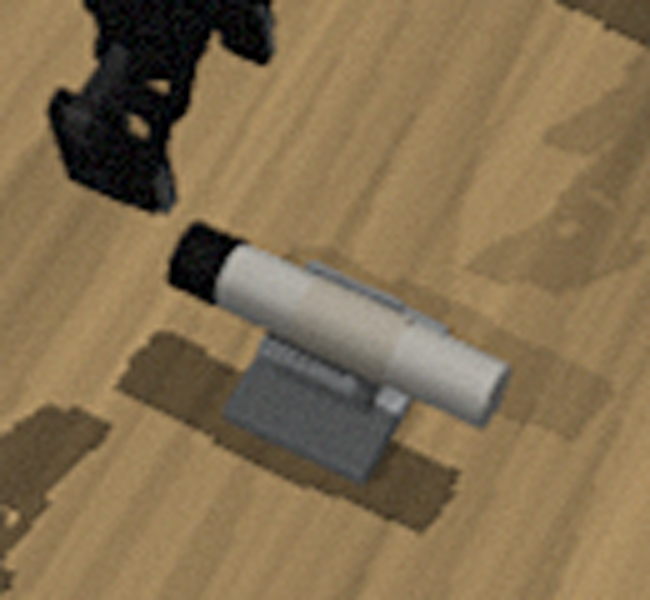

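View pics/w7.png

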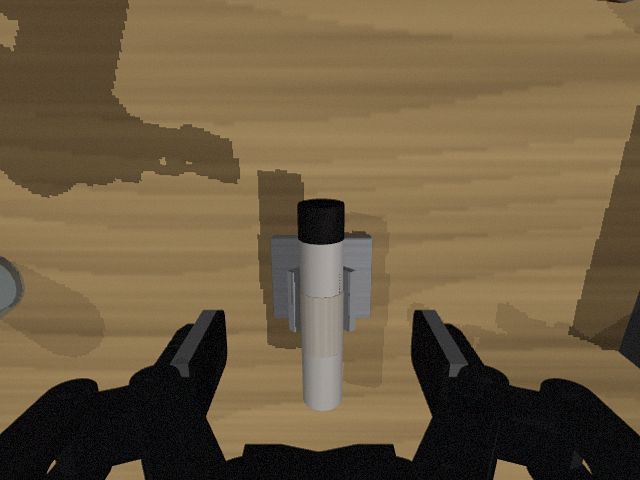

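The tube lies in the V with its cap towards the robot: wrist view ends at (321,200) and (322,408). I'll check its height, slope and centre with depth.

Run:
```python
from h import *
np.set_printoptions(precision=1,suppress=True)
m,i,d=load('w7')
for v in(206,230,260,300,340,370,400): print(v,w(m,d,321,v))
print(w(m,d,321,200,56),w(m,d,322,408,56))
m,i,d=load('s7'); print('scene',w(m,d,230+365/5,270+325/5))
```

```text
206 [ 506.  -204.3   68.3]
230 [ 520.6 -204.3   70.8]
260 [ 540.7 -204.3   70.2]
300 [ 568.4 -204.2   70.8]
340 [ 598.  -204.2   71.2]
370 [ 621.9 -204.2   70.8]
400 [ 647.1 -204.1   70.5]
[ 504.6 -204.3   56. ] [ 665.7 -203.3   56. ]
scene [ 600.  -205.8   72.3]
```

The tube's top line is level at z≈71 (axis 56) and it spans x≈504–654, so it is centred on the cradle. Next is the lid handle.

move_arm(
  series=[
    [[0,20,0],9.5,0.7],
    [[4,65,0],19,0.7],
    [[8,115,0],28.5,0.7],
    [[12,165,0],38,0.7],
    [[16,215,0],47.5,0.7],
    [[20,265,0],57,0.7],
    [[25,315,0],66.5,0.7],
    [[30,360,0],76,0.7],
    [[36,400,0],85.5,0.7],
    [[36,406.5,0],94.8,0.7],
  ],
)

```text
time_s: 11.0
eef_pos: [490.5, 203.8, 239.3]
ee_rot: [-0.0, 0.737, 0.676, -0.001]
force: [-0.0, -0.7, -0.1]
grip_width: 0.694
```

move_arm(
  series=[
    [[0,0,0],0,0.7],
    [[0,0,0],0,0.7],
  ],
)

```text
time_s: 11.25
eef_pos: [491.6, 201.2, 239.7]
ee_rot: [-0.0, 0.735, 0.678, -0.0]
force: [-0.5, -0.2, 0.3]
grip_width: 0.7
```

Run:
```python
from h import *
s=ctrl.sense();print(s['eef_pos'],s['ee_rot'],s['joints'],s['force'],s['grip_width'],s['time_s'])
m,i,d=snap('wrist','w8')
```

```text
[491.55568665 201.15974607 239.65522934] [-1.28490472e-04  7.35203974e-01  6.77845869e-01 -2.79315725e-04] [ 1.67711627e-01  3.84819308e-01  1.57187197e+00 -9.65100328e-05
  1.18550975e+00  2.48886795e-01] [-0.46549879 -0.19735893  0.26272856] 0.6999328623517864 11.25
```

View pics/w8.png

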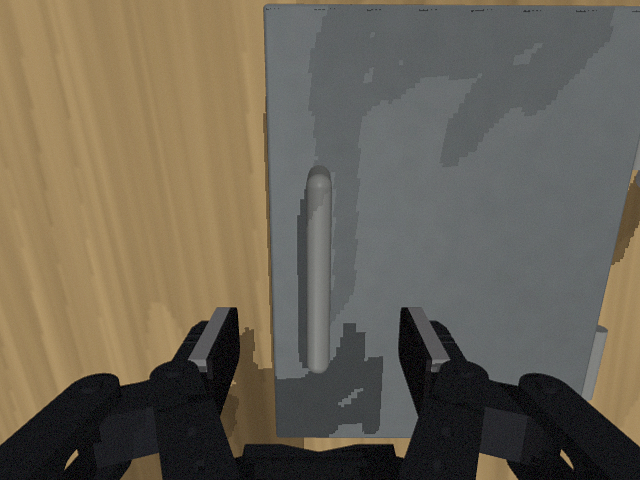

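The bar runs from (319,168) to (318,372) in the wrist view, parallel to the pads and centred between the jaws.

Run:
```python
from h import *
m,i,d=load('w8')
a,b=w(m,d,319,168,121),w(m,d,318,372,121);print(a,b,(a+b)/2, w(m,d,319,270))
R=cv2.Rodrigues(np.array(m['rvec']))[0];
from scipy.spatial.transform import Rotation as Ro
q=ctrl.sense();r=q['ee_rot'];T=Ro.from_quat([*r[1:],r[0]]).as_matrix();print(T)
t=np.r_[((a+b)/2)[:2],121+54]; print('shift',T.T@(t-q['eef_pos']))
```

```text
[494.88568558 255.56413877 121.        ] [485.67459038 149.32279183 121.        ] [490.28013798 202.4434653  121.        ] [491.06463823 208.8105718  127.18452137]
[[ 8.19043797e-02  9.96640085e-01 -4.62907250e-04]
 [ 9.96640167e-01 -8.19044736e-02 -1.87530177e-04]
 [-2.24814266e-04 -4.45992416e-04 -9.99999875e-01]]
shift [ 1.26604862 -1.40813604 64.72639241]
```

move_arm(
  series=[
    [[1,-1,15],0,0.7],
    [[1,-1,35],0,0.7],
    [[1,-1,55],0,0.7],
    [[1,-1,65],0,0.7],
    [[1,-1,65],0,0.5],
    [[1,-1,65],0,0.3],
    [[1,-1,65],0,0.1],
    [[1,-1,65],0,0],
    [[1,-1,65],0,0],
    [[1,-1,65],0,0],
  ],
  force=30,
)

```text
time_s: 12.55
eef_pos: [491.2, 202.8, 175.5]
ee_rot: [0.001, 0.736, 0.677, 0.001]
force: [2.6, -1.3, 5.7]
grip_width: 0.125
```

Run:
```python
from h import *
s=ctrl.sense();print(s['eef_pos'],s['force'],s['grip_width'],s['time_s'])
for a in range(0,60,5):
    r=np.radians(a);print(a,round(172-172*np.cos(r)+46*np.sin(r),1),round(-(172*np.sin(r)+46*np.cos(r)-46),1))
```

```text
[491.16901238 202.78179347 175.52278752] [ 2.60833708 -1.30888878  5.73186754] 0.12510325483209117 12.55
0 0.0 -0.0
5 4.7 -14.8
10 10.6 -29.2
15 17.8 -42.9
20 26.1 -56.1
25 35.6 -68.4
30 46.0 -79.8
35 57.5 -90.3
40 69.8 -99.8
45 82.9 -108.1
50 96.7 -115.3
55 111.0 -121.3
```

move_arm(
  series=[
    [[0,2.3,-7.5],0,0],
    [[0,4.7,-14.8],0,0],
    [[0,7.5,-22],0,0],
    [[0,10.6,-29.2],0,0],
    [[0,14.1,-36.1],0,0],
    [[0,17.8,-42.9],0,0],
    [[0,21.8,-49.6],0,0],
    [[0,26.1,-56.1],0,0],
    [[0,26.1,-56.1],0,0],
  ],
)

```text
time_s: 13.68
eef_pos: [516.3, 200.6, 231.7]
ee_rot: [-0.001, 0.736, 0.677, -0.001]
force: [-6.6, 0.6, 0.6]
grip_width: 0.13
```

Run:
```python
from h import *
s=ctrl.sense();print(s['eef_pos'],s['force'],s['wrist_torque'],s['grip_width'],s['time_s'])
m,i,d=snap('scene','s9')
cv2.imwrite('pics/s9c.png',cv2.resize(i[60:300,220:500,::-1],None,fx=2.5,fy=2.5,interpolation=cv2.INTER_CUBIC))
```

```text
[516.27391775 200.63486585 231.71143561] [-6.56103263  0.60351984  0.59375738] [ 0.1102258   1.23942032 -0.02831691] 0.12967902420591457 13.675
```

View pics/s9c.png

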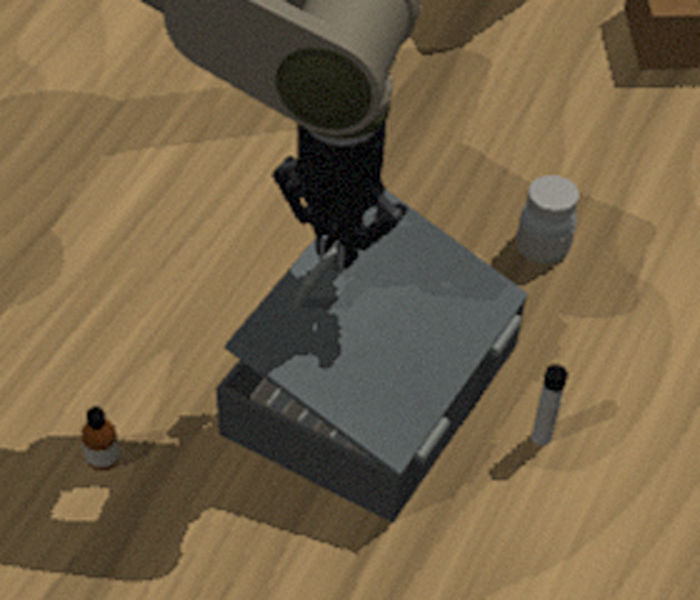

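The lid is at about 20° with small forces. Continuing to 50°.

move_arm(
  series=[
    [[0,4.5,-6.3],0,0],
    [[0,9.5,-12.3],0,0],
    [[0,14.5,-18.1],0,0],
    [[0,19.9,-23.7],0,0],
    [[0,25.5,-29.1],0,0],
    [[0,31.4,-34.2],0,0],
    [[0,37.5,-39.1],0,0],
    [[0,43.7,-43.7],0,0],
    [[0,50.1,-48],0,0],
    [[0,56.8,-52],0,0],
  ],
)

```text
time_s: 14.98
eef_pos: [572.9, 195.8, 285.5]
ee_rot: [0.0, 0.736, 0.677, -0.0]
force: [-10.0, -1.4, 10.6]
grip_width: 0.123
```

move_arm(
  series=[
    [[0,4.5,-2.6],0,0],
    [[0,9,-5],0,0],
    [[0,13.8,-7.2],0,0],
    [[0,13.8,-7.2],0,0],
    [[0,13.8,-7.2],0,0],
    [[0,13.8,-7.2],0,0],
  ],
)

```text
time_s: 15.72
eef_pos: [586.9, 194.6, 292.3]
ee_rot: [0.001, 0.736, 0.677, 0.0]
force: [-6.5, -0.7, 8.5]
grip_width: 0.128
```

Run:
```python
from h import *
s=ctrl.sense();print(s['eef_pos'],s['force'],s['wrist_torque'],s['grip_width'],s['time_s'])
m,i,d=snap('scene','s10');snap('top','t10')
cv2.imwrite('pics/s10c.png',cv2.resize(i[60:300,220:500,::-1],None,fx=2.5,fy=2.5,interpolation=cv2.INTER_CUBIC))
snap('wrist','w10')
```

```text
[586.87476681 194.56917536 292.34428973] [-6.48937093 -0.69030641  8.54004337] [-0.15887014  1.19012232 -0.03670012] 0.12838475438120955 15.725
```

View pics/s10c.png

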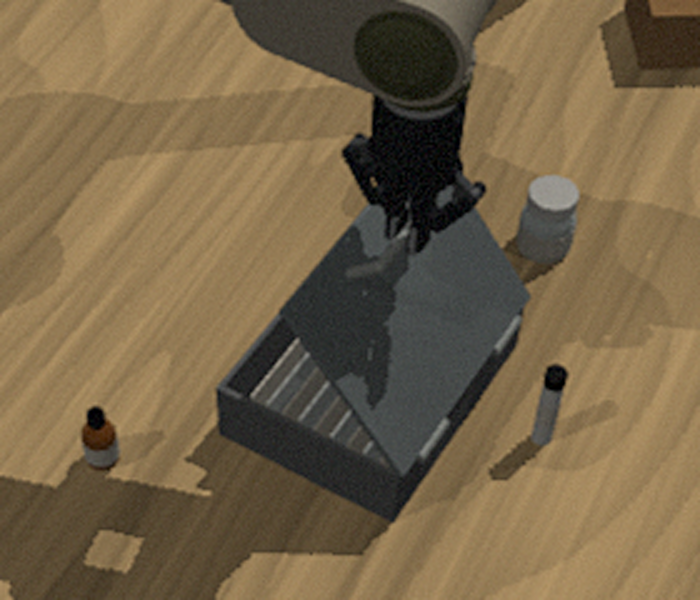

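View pics/t10.png

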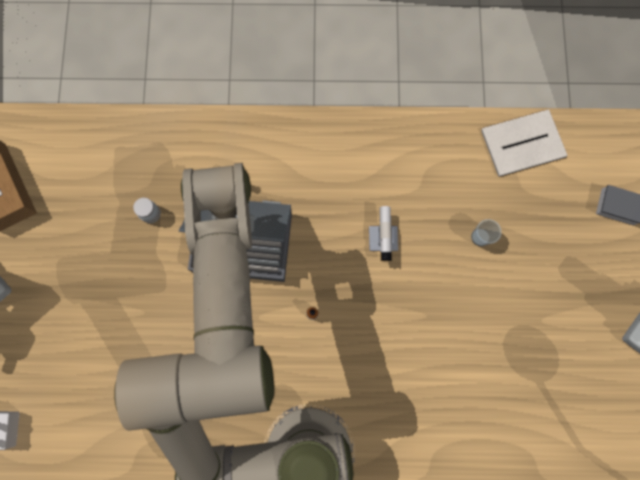

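View pics/w10.png

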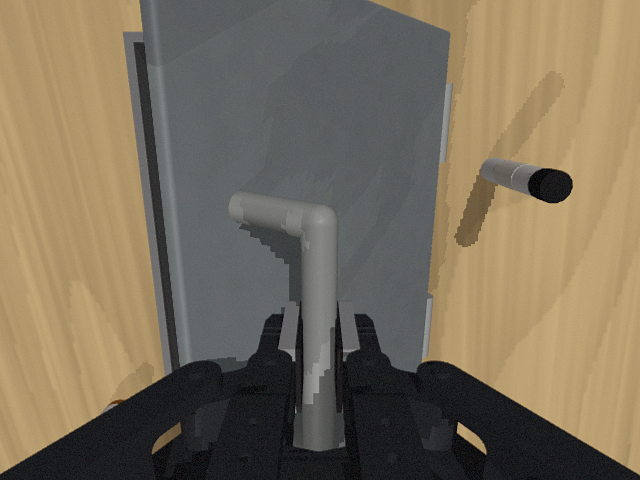

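The pads hold the bar, and the tube, dropper, beaker and jar look undisturbed. I'll measure the lid angle by fitting a plane to depth.

Run:
```python
from h import *
np.set_printoptions(precision=2,suppress=True)
def fit(P):
    c=np.median(P,0); 
    for _ in range(3):
        u,s,v=np.linalg.svd(P-P.mean(0),full_matrices=False);n=v[2]*np.sign(v[2][2]);r=(P-P.mean(0))@n;P=P[abs(r)<max(3,2*r.std())]
    return n,np.degrees(np.arccos(n[2])),len(P),r.std()
m,i,d=load('w10')
print(fit(np.array([w(m,d,u,v) for u in range(345,425,5) for v in range(30,290,8) if d[v,u]>0])))
m,i,d=load('s10')
X=lambda a:220+a/2.5
Y=lambda b:60+b/2.5
print(fit(np.array([w(m,d,X(a),Y(b)) for a in range(420,480,8) for b in range(290,390,8)])))
mt,it,dt=load('t10')
print('tube top',[w(mt,dt,386,y) for y in(215,230,245)])
print('jar',w(mt,dt,144,209,80),'drop',w(mt,dt,312,313,75),'beak',w(mt,dt,487,232,85))
s=ctrl.sense();print(s['dq'],s['force'],s['time_s'])
```

```text
(array([ 0.76, -0.07,  0.64]), np.float64(49.83713681106617), 526, np.float64(0.3620845005825852))
(array([0.92, 0.38, 0.1 ]), np.float64(84.29641679168678), 104, np.float64(16.77577320190536))
tube top [array([ 633.02, -205.29,   67.03]), array([ 589.18, -203.74,   74.08]), array([ 547.73, -203.29,   72.86])]
jar [639.96 459.73  80.  ] drop [361.63  -3.98  75.  ] beak [ 584.1  -475.65   85.  ]
[ 0. -0. -0.  0.  0.  0.] [-7.64 -1.25  8.71] 15.875
```

The wrist plane fit gives 49.8° (residual 0.4 mm). The scene fit is invalid: its patch missed the lid, with a 17 mm residual. I'll hold briefly to check for slipping, and compare the bystanders against the first pictures.

move_arm(
  series=[
    [[0,0,0],0,0],
    [[0,0,0],0,0],
    [[0,0,0],0,0],
    [[0,0,0],0,0],
    [[0,0,0],0,0],
    [[0,0,0],0,0],
    [[0,0,0],0,0],
    [[0,0,0],0,0],
  ],
)

```text
time_s: 16.88
eef_pos: [586.9, 194.6, 292.4]
ee_rot: [0.001, 0.736, 0.677, 0.0]
force: [-6.3, -1.1, 8.5]
grip_width: 0.126
```

Run:
```python
from h import *
m,i,d=snap('wrist','w11')
P=np.array([w(m,d,u,v) for u in range(345,425,5) for v in range(30,290,8)])
n=np.linalg.svd(P-P.mean(0),full_matrices=False)[2][2];print(np.degrees(np.arccos(abs(n[2]))))
_,a,_=load('top0');_,b,_=load('t10')
for nm,(x,y) in dict(jar=(146,210),drop=(313,313),beak=(487,234)).items():
    t=cv2.cvtColor(a[y-16:y+16,x-16:x+16],cv2.COLOR_RGB2GRAY);g=cv2.cvtColor(b[y-26:y+26,x-26:x+26],cv2.COLOR_RGB2GRAY)
    r=cv2.matchTemplate(g,t,cv2.TM_CCOEFF_NORMED);print(nm,cv2.minMaxLoc(r)[1::2])
s=ctrl.sense();print(s['force'],s['time_s'])
```

```text
67.22623933555988
jar (0.9897080659866333, (10, 10))
drop (0.7704187631607056, (10, 10))
beak (0.9992234110832214, (10, 10))
[-5.98556156 -0.94776974  8.46409369] 16.925
```

I left the zero-depth filter out of that fit, so I'm redoing it on the same picture.

Run:
```python
from h import *
for f in('w10','w11'):
    m,i,d=load(f)
    P=np.array([w(m,d,u,v) for u in range(345,425,5) for v in range(30,290,8) if d[v,u]>0])
    n=np.linalg.svd(P-P.mean(0),full_matrices=False)[2][2];print(f,len(P),np.degrees(np.arccos(abs(n[2]))),((P-P.mean(0))@n).std())
```

```text
w10 526 49.83713681106617 0.3620845005825852
w11 521 49.78543669256628 0.3710897160697723
```

The lid is steady at 49.8°, and the bystanders match with zero pixel shift. Handing in.

```bash
python3 -c "
from rig import ctrl
print(ctrl.finish_job())"
```

```text
the job is handed in; nothing more can be done
None
```

The job is handed in: the tube lies in the cradle, and the gripper is holding the lid at about 50°. No verdict was reported.

**What I did:** I gripped the larger tube near its cap and lifted it off the lid. I levered it flat against the cradle's end face, laid it in the V and let go. Then I gripped the handle bar and swung the lid up.

**Last checks:**
- **Tube:** it lies level, with its axis about 56 mm above the bench and along the V, centred to within a few mm.
- **Lid:** it measured 49.8° twice, one second apart, with a steady force on the gripper of about 10 N.
- **Jar, dropper and beaker:** they show no pixel shift in the top picture. The dropper's match score was lower (0.77), probably because the arm's shadow falls near it.
- **Time:** about 17 s of the 54 s allowed.

**Checks that failed:** one lid-angle fit from the scene camera missed the lid (84°, 17 mm residual), and one wrist fit included empty depth pixels (67°). I discarded the first. The second, redone with those pixels removed, is one of the two 49.8° readings.

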